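Push the seedling tray home and throw its latch

ROBOT

A 6-joint arm with a two-finger parallel gripper is mounted at the origin on the work surface. World frame = base frame: x ahead of the robot, y to its left, z up, the work surface at z = 0. Lengths are in m, angles in rad, forces in N, time in s.
With the tool pointing down it reaches from about 0.3 to 0.875 m from the base axis. Payload 4.2 kg.
Tool frame: the origin (TCP) lies between the finger pads; the fingertips stand 22 mm ahead of it and the grasp point (between the pads) lies 3 mm ahead of it; z points along the fingers, y is the line along which they close (so a half turn about z gives the same grasp; the last joint's range is limited). The gripper opens to 85 mm and grips with 20 to 120 N. Pads are 22 mm wide; open, the fingers measure 114 mm over their backs; the gripper's body (76 mm by 85 mm) begins 54 mm behind the grasp point. The pads swing forward as they close: fully open they stand 13 mm farther back than shut.
Start: joints at [1.266, 0.32, 1.565, -0, 1.257, -0.02], TCP at [0.162, 0.552, 0.253] pointing down, gripper open.
Joint ranges: [-3.11, 3.11], [-0.84, 2.01], [0.21, 2.61], [-1.34, 4.49], [0.05, 2.63], [-2.56, 2.56]. Speed limits (rad/s): [2.57, 2.57, 3.14, 3.14, 3.14, 3.14].

INTERFACE

Orientations are given as a unit quaternion [w, x, y, z].
In Python, from rig import bot, vision gives the robot as it stands.
- The arm moves only by the tool drive_tool, never from a script. Its argument "deltas" is a list of rows, each an object of numbers: "dx", "dy", "dz": the shift along the tool's x, y, z in units of 40 mm (1.0 is 40 mm); "ax", "ay", "az": the turn, a rotation vector about the tool's x, y, z in units of 2 pi rad (1.0 is 2 pi rad); "grip": the opening, from -1 (shut) to 1 (fully open). A call has 1 to 10 rows; each row shifts and turns the commanded pose from where the row before left it, along the tool's axes as they then stand; what a row does not reach is not made up. A row lasts 1/8 s, in which the tool goes at most 62.5 mm and 10.7 degrees, less where a joint would pass 70% of its speed; a pose out of reach is approached as far as the arm can. A call with a number of a shift or a turn outside -1 to 1 is refused whole. A call with a gripper value outside its range is refused whole. The fingers move at their own pace and stop on an object; "force" is the grip in N (left out, the last holds). Time passes only in rows, so rows that do not move let the fingers close. It gives the time, the measured TCP pose, the force, the opening and the grip force at its end, in the units of the state.
- bot.sense(): the state, without advancing time (a new reading comes with each control period).
- vision.capture(name): name is "scene" or "top"; returns a dict with "image" (420x560x3 uint8, blue, green, red), "z_map" (420x560 float32, m along the optical axis (not along the pixel's ray), 0 where there is no reading), "K" (3x3 intrinsics, pixels), "R" (3x3) and "t" (3): a world point X has camera coordinates R X + t. Camera axes: x right, y down, z forward; pixel columns grow to the right and rows downward; lengths in m; the calibration is good to about 2 mm. A picture is of the moment at which its call begins.
- bot.close_job(): hands the job in; it is judged then, once.
Trained networks look in a picture, given as the dict that the camera call returned (one of the last four; its "shot" number tells which), for a name from the list of things; names that differ only in an ending like _2 or _b are one class to them, and where a whole thing is asked for, a point or a joint stands for the part that bears it (a point fixed in the world has none). Each returns a list of dicts, best first, with "confidence" (0 to 1); they miss things now and then, are a little off and sometimes report something else, mostly with a low value. They report only what shows in the picture. A call takes as long as a camera call. They do not tell look-alikes from the thing itself.
- vision.outline_of(label, picture): "pixels" (420x560 bool, what is visible of it) and "box" ([left, top, right, bottom] in pixels, round what is visible of it).
The state is a dict: "t": time; "qpos": joint angles; "joint_velocities": joint speeds; "joint_torque": joint torques, N m; "tool_pos": TCP position; "tcp_rot": TCP orientation; "force": force on the tool from outside, world axes, zero at the start; "ft_torque": the same for the moment, N m; "finger_gap": finger opening in m; "grasp_force": force on a finger pad.
Only numpy, scipy, OpenCV 4.12 (cv2) and the standard library are available. Lean on these libraries where they do the work, as an engineer would, in place of code of your own. Each camera call takes 0.05 s, during which the arm holds its last target. There are 200 camera calls.

TASK

Push the seedling tray along its cradle until it is fully home against the back stop, then flip the black-knobbed latch lever over past centre so that it snaps down into its locked position in front of the tray. Only push with the fingers: do not pick up or lift the tray or its pots, keep the pots standing, and leave everything else on the table, including the small fan switch, as it is.

Things in the scene. Friction and masses are not known exactly. Their poses are not given: they have to be found in the camera images.
- cradle: Fixed metal cradle, 250 mm square deck, top 8 mm above the table; position and yaw vary. +x: the way the tray is pushed in, z up. Origin on the table, mid-line where the tray's front wall stands when home. Deck x -90..160, y +-125 mm. Side rails (28 mm high) at y = +-113 mm guide the tray with 3 mm play a side; back stop (44 mm high), face at x = 150. Latch outside the -y rail.
- tray: Loose translucent open tray 150 (x, push direction) x 220 x 50 mm high, walls 4 mm, about 0.35 kg, three loose 70 g pots in it. Origin: centre of its underside; front wall (robot side) at its x = -75 mm, rim 58 mm above the table. Slides on the deck, axes near the cradle's; starts 30 to 70 mm short of home. Home: origin at cradle x = 75 mm. A push of 2 to 9 N slides it.
- latch (a joint): Toggle lever hinged along cradle x. 0 = open (start): handle leans 0.55 rad out to cradle -y, flat 72 mm keeper bar raised 63 deg. 1.1 = locked: handle leans 0.55 rad in to +y, keeper bar level in front of the tray's front wall. Over-centre spring: below 0.55 (handle upright) it springs back, beyond it snaps to 1.1 by itself. If the tray is not home the bar hits its rim and cannot lock.
- latch_knob (a point): Centre of the black ball knob, 22 mm across, on the latch handle (10 mm rod), 90 mm from the pivot at cradle (-14, -134, 42) mm. Open: cradle (-14, -181, 119) mm; at centre (-14, -134, 132); locked (-14, -87, 119). Push it towards cradle +y from its outer side; 2 to 3 N square to the handle, more if the knob rubs on the finger as it rises.
- pot0: Coir seedling pot standing in the tray, tapered, 56 mm across the top, 55 mm high, with a 20 mm seedling; origin at the centre of its underside. Not to be handled.
- pot1: Like pot0, another pot in the tray.
- pot2: Like pot0, another pot in the tray.
- sprayer: Bystander: hand spray bottle, 68 mm across, 186 mm high, standing on the table to the -y side of the cradle, beyond the latch; origin at its underside.
- feed_jar: Bystander: jar 60 mm across, 75 mm high, on the table to the +y side of the cradle; origin at its underside.
- dibber: Bystander: wooden-handled dibber, 190 mm long, lying on the table to the robot's left; origin on its underside.
- spare_pot: Bystander: empty coir pot, 60 mm across, 58 mm high, on the table to the robot's left; origin at its underside.
- fan_switch (a joint): Bystander: small 32 mm steel toggle on a grey 70 x 50 x 25 mm block on the table to the robot's left. 0 = as it starts, up to 0.9 = thrown. To be left at 0.
Not all that is in view belongs to the job. What is shaped like the pot2 but pink or yellow is not meant.

How it is judged:
On the way, in this order (a step that is already met when the one before it is completed fails the run):
1. the tray is pushed home against the stop while the latch is still open (x of tray in the frame of cradle above 0.071 m and value of joint latch below 0.4 rad), for 0.2 s.
2. the latch lever has snapped over into its locked position (value of joint latch above 1 rad and x of tray in the frame of cradle above 0.07 m), for 0.2 s.
At the end, for the whole second after the job is handed in: The tray lies flat at rest within 5 mm of the stop, the latch lever is at its locked end (above 1.0 of 1.1 rad), the pots in the tray stand upright, the fan switch is as it was and the bystanders are within 20 mm of where they were (all of step 2 and z of tray in the frame of cradle below 0.011 m and linear speed of tray below 0.01 m/s and angle between each of pot0, pot1, pot2's own z axis and vertical below 0.3 rad and distance of each of sprayer, feed_jar, dibber, spare_pot from where it was at the start of the episode below 0.02 m and value of joint fan_switch below 0.2 rad); the robot touches nothing.
It fails at once if the tray is lifted or tipped (z of tray in the frame of cradle above 0.02 m or angle between tray's own z axis and vertical above 0.12 rad).
It fails at once if a pot in the tray is lifted or knocked over (height (world z) of any of pot0, pot1, pot2 above 0.03 m or angle between any of pot0, pot1, pot2's own z axis and vertical above 0.5 rad).
It fails at once if a bystander is shoved, lifted or knocked over (distance of any of sprayer, feed_jar, dibber, spare_pot from where it was at the start of the episode above 0.03 m or angle between any of sprayer, feed_jar's own z axis and vertical above 0.4 rad).
It fails at once if the fan switch is thrown (value of joint fan_switch above 0.45 rad).
It also fails if it takes over 43 s, if anything falls off the work surface, if the arm or the gripper's body presses on something with over 40 N, if the wrist force passes 120 N, or if a joint passes its speed limit or range.

## Working session

There is one attempt and no reset: what is moved stays moved. The work goes in short steps, Python scripts to look and compute and a tool call to move; the robot and the scene stay as the last step left them, time stands still between calls to the robot, and variables do not carry over. Pictures are saved under pics/ and viewed, at most 10 in all, crops included, and the job is handed in when it is done.

Besides the shell and the picture viewer there is one more tool, called after ">>>" as name(argument=value, ...) on one line, values as JSON. drive_tool: Moves the arm, as the interface text tells. Shifts and turns lie within -1 to 1; 1 stands for 40 mm of shift or 2 pi rad of turn. Its arguments: {"type":"object","properties":{"deltas":{"type":"array","items":{"type":"object","properties":{"dx":{"type":"number"},"dy":{"type":"number"},"dz":{"type":"number"},"ax":{"type":"number"},"ay":{"type":"number"},"az":{"type":"number"},"grip":{"type":"number"}}}},"force":{"type":"number"}},"required":["deltas"]}

```bash
mkdir -p pics; cat > h.py <<'E'
import numpy as np, cv2
from rig import bot, vision
def pts(c, mask=None):
    z=c["z_map"]; v,u=np.nonzero((z>0)&(mask if mask is not None else True))
    d=z[v,u]; K=c["K"]
    P=np.c_[(u-K[0,2])/K[0,0]*d,(v-K[1,2])/K[1,1]*d,d]
    return (P-c["t"])@c["R"], u, v
def proj(c,X):
    p=c["K"]@(c["R"]@np.asarray(X)+c["t"]); return p[:2]/p[2]
E
python3 - <<'E'
from h import *
s=bot.sense(); print(s["t"],s["tool_pos"],s["tcp_rot"])
for n in ["scene","top"]:
    c=vision.capture(n); cv2.imwrite(f"pics/{n}0.png",c["image"])
    print(n,"campos",-c["R"].T@c["t"])
    for l in ["cradle","tray","latch","latch_knob","sprayer","feed_jar","fan_switch","pot2"]:
        for o in vision.outline_of(l,c)[:4]:
            P,u,v=pts(c,o["pixels"]); 
            print(l,round(o["confidence"],2),o["box"],np.round(np.median(P,0),3) if len(P) else None, np.round(P.min(0),3), np.round(P.max(0),3))
E
```

```text
0.0 [0.16143139 0.55142359 0.25248834] [-1.28755992e-04  1.41914761e-01  9.89878502e-01 -8.57913915e-04]
scene campos [1.2351022  0.00498939 1.10577165]
cradle 0.89 [157.2, 210.3, 296.4, 319.2] [ 0.69  -0.009  0.011] [ 0.449 -0.169 -0.007] [0.755 0.155 0.132]
tray 0.91 [184.5, 222.1, 288.8, 296.2] [0.593 0.01  0.018] [ 0.508 -0.12   0.005] [0.704 0.13  0.066]
latch 0.79 [158.9, 208.7, 199.8, 240.4] [ 0.528 -0.127  0.089] [ 0.462 -0.169 -0.004] [ 0.542 -0.078  0.132]
latch 0.33 [184.3, 222.9, 287.4, 295.1] [0.596 0.01  0.017] [ 0.477 -0.12   0.002] [0.704 0.127 0.069]
latch_knob 0.7 [159.0, 207.9, 201.0, 235.6] [ 0.528 -0.13   0.088] [ 0.437 -0.172 -0.003] [ 0.542 -0.08   0.132]
sprayer 0.87 [88.5, 225.7, 131.2, 297.7] [ 0.646 -0.27   0.117] [ 0.508 -0.35  -0.005] [ 0.667 -0.243  0.19 ]
sprayer 0.54 [336.5, 143.4, 375.9, 152.0] [0.274 0.351 0.021] [0.245 0.308 0.003] [0.288 0.412 0.031]
sprayer 0.25 [258.6, 250.5, 276.0, 282.0] [0.651 0.066 0.066] [0.615 0.042 0.01 ] [0.67  0.092 0.092]
feed_jar 0.74 [301.7, 250.5, 329.9, 287.0] [0.661 0.174 0.068] [ 0.583  0.148 -0.005] [0.679 0.219 
[... 1348 characters left out ...]
, 156.5, 258.0, 179.3] [0.636 0.179 0.071] [0.616 0.151 0.001] [0.671 0.209 0.079]
feed_jar 0.43 [253.9, 136.3, 372.8, 237.8] [ 0.535 -0.003  0.008] [ 0.457 -0.176 -0.008] [0.754 0.158 0.131]
fan_switch 0.44 [167.1, 170.8, 177.0, 182.9] [0.6   0.398 0.056] [0.59  0.387 0.02 ] [0.613 0.418 0.068]
pot2 0.8 [276.8, 159.8, 293.6, 179.1] [0.637 0.072 0.065] [0.614 0.046 0.016] [0.667 0.098 0.09 ]
pot2 0.74 [211.9, 129.9, 231.7, 150.5] [0.725 0.256 0.053] [ 0.702  0.233 -0.005] [0.759 0.285 0.08 ]
pot2 0.73 [298.9, 163.1, 320.9, 183.6] [0.627 0.003 0.065] [ 0.603 -0.028  0.007] [0.676 0.029 0.092]
pot2 0.56 [198.8, 162.5, 220.4, 184.2] [0.615 0.285 0.053] [ 0.592  0.262 -0.002] [0.646 0.315 0.079]
```

```bash
python3 - <<'E'
from h import *
i=cv2.imread("pics/top0.png"); cv2.imwrite("pics/tc.png",cv2.resize(i[110:260,150:440],None,fx=2.7,fy=2.7,interpolation=cv2.INTER_CUBIC))
s=cv2.imread("pics/scene0.png"); cv2.imwrite("pics/sc.png",cv2.resize(s[190:330,80:390],None,fx=2.5,fy=2.5,interpolation=cv2.INTER_CUBIC))
cs=[vision.capture(n) for n in ["scene","top"]]
A=np.vstack([pts(c)[0] for c in cs])
A=A[(A[:,0]>.42)&(A[:,0]<.82)&(abs(A[:,1])<.2)]
rail=A[(abs(A[:,2]-.028)<.004)]; stop=A[(abs(A[:,2]-.044)<.004)&(A[:,0]>.66)]
print(len(rail),len(stop))
deck=A[(abs(A[:,2]-.008)<.003)]
print("stop",np.round(stop.min(0),3),np.round(stop.max(0),3),np.polyfit(stop[:,1],stop[:,0],1))
# knob/handle points
for c in cs:
    P,u,v=pts(c); m=(P[:,2]>.1)&(P[:,0]>.45)&(P[:,0]<.6)&(P[:,1]<-.06)&(P[:,1]>-.22)
    I=c["image"][v[m],u[m]].astype(int); k=I.max(1)<70
    print("dark",k.sum(),np.round(np.median(P[m][k],0),4),np.round(P[m][k].min(0),3),np.round(P[m][k].max(0),3))
# fit pose: rectangle of deck edge+rails, minimise distance of rail & stop points to model
from scipy.optimize import least_squares
def toC(p,P): 
    c,s=np.cos(p[2]),np.sin(p[2]); d=P[:,:2]-p[:2]; return np.c_[c*d[:,0]+s*d[:,1],-s*d[:,0]+c*d[:,1]]
for w in (118,):
  def res(p):
    r=toC(p,rail); s=toC(p,stop)
    return np.r_[np.clip(abs(abs(r[:,1])-.119),0,.03),np.clip(abs(s[:,0]-.155),0,.03)]
  best=min((least_squares(res,[.54,0,y],loss="soft_l1",f_scale=.004) for y in (-.2,-.1,0,.1,.2)),key=lambda r:r.cost)
  print(best.x,best.cost)
p=best.x
for n,B in (("rail",rail),("stop",stop),("deck",deck)):
  q=toC(p,B); print(n,np.round(np.percentile(q,[1,5,25,50,75,95,99],axis=0),3).tolist())
rim=A[(abs(A[:,2]-.058)<.004)];q=toC(p,rim);print("rim",np.round(np.percentile(q,[1,5,25,50,75,95,99],axis=0),3).tolist())
E
```

```text
1574 831
stop [ 0.66  -0.133  0.04 ] [0.752 0.199 0.048] [0.01987886 0.70801114]
dark 77 [ 0.523  -0.1558  0.124 ] [ 0.514 -0.166  0.101] [ 0.541 -0.082  0.131]
dark 48 [ 0.5158 -0.1546  0.1242] [ 0.507 -0.164  0.116] [ 0.527 -0.145  0.132]
[ 0.57116636  0.01534587 -0.22494059] 0.11199527624551328
rail [[-0.085, -0.126], [-0.067, -0.12], [-0.022, -0.096], [0.072, 0.027], [0.115, 0.115], [0.159, 0.122], [0.16, 0.183]]
stop [[0.057, -0.114], [0.066, -0.098], [0.109, -0.043], [0.153, 0.017], [0.156, 0.074], [0.159, 0.165], [0.16, 0.194]]
deck [[-0.089, -0.141], [-0.084, -0.105], [-0.031, -0.055], [0.032, 0.007], [0.114, 0.062], [0.15, 0.111], [0.162, 0.129]]
rim [[-0.043, -0.138], [-0.041, -0.11], [-0.034, -0.079], [0.043, 0.003], [0.104, 0.084], [0.11, 0.11], [0.111, 0.175]]
```

View pics/tc.png

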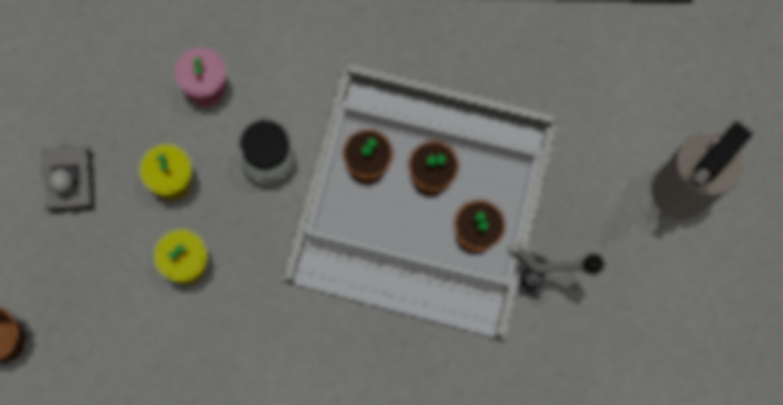

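View pics/sc.png

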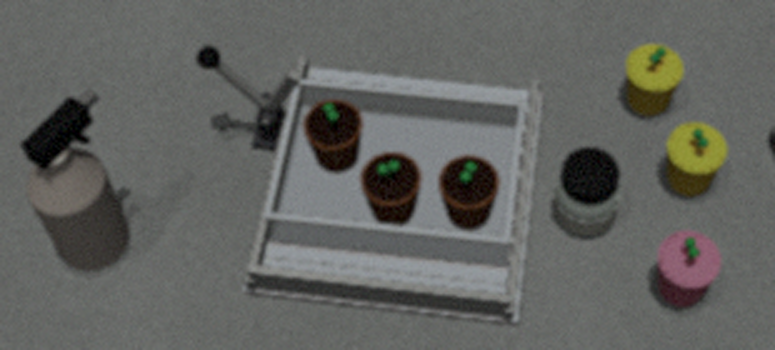

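The top crop shows the cradle with its tray about 42 mm short of home, with the front wall from (305,237) to (512,287). The black knob is at (593,264), leaning outward. The scene crop shows the same knob at (208,56).

What could be confused with the targets:
- **Knob:** the sprayer's black head at (740,135), the jar lid at (265,145), the grey fan toggle at (62,180), and a shadow or foot near the latch at (575,292).
- **Pots:** the pink and yellow ones at (202,75), (167,172) and (181,257).

I choose the black ball on the latch beside the cradle. Its measured position (0.517, -0.155, 0.124) matches the position predicted from the fitted cradle, (0.517, -0.158, 0.119).

>>> drive_tool(deltas=[{"az": -0.0095, "grip": 0}, {"dx": -1, "dy": -1}, {"dx": -1, "dy": -1}, {"dx": -1, "dy": -1}, {"dx": -1, "dy": -1}, {"dx": -1, "dy": -1}, {"dx": -1, "dy": -1}, {"dx": -1, "dy": -1}, {"dx": -1, "dy": -1}, {"dx": -1, "dy": -1}])

```text
invalid input at $.deltas[0]: expected keys dx, dy, dz, ax, ay, az, grip
```

```bash
cat >> h.py <<'E'
P0=np.array([.5712,.0153]); YAW=-.225
from scipy.spatial.transform import Rotation as Ro
def w2c(p): c,s=np.cos(YAW),np.sin(YAW); d=np.asarray(p)[:2]-P0; return np.r_[c*d[0]+s*d[1],-s*d[0]+c*d[1],p[2]]
def c2w(q): c,s=np.cos(YAW),np.sin(YAW); return np.r_[P0+[c*q[0]-s*q[1],s*q[0]+c*q[1]],q[2]]
def go(q):
    s=bot.sense(); w,x,y,z=s["tcp_rot"]; R=Ro.from_quat([x,y,z,w]).as_matrix()
    print("t",s["t"],"cradle",np.round(w2c(s["tool_pos"]),4),"toolz",np.round(R[:,2],3),"yaw of y",np.arctan2(R[1,1],R[0,1])-YAW-np.pi/2,"F",np.round(s["force"],2))
    print("units",np.round(R.T@(c2w(q)-s["tool_pos"])/.04,3))
E
python3 -c "
from h import *
go([-.09,0,.054])"
```

```text
t 1.0 cradle [-0.519   0.4316  0.2533] toolz [ 0.  0. -1.] yaw of y -0.059796942538976605 F [ 0.18 -0.05  0.04]
units [-11.351 -10.131   4.982]
```

>>> drive_tool(deltas=[{"dx": 0, "dy": 0, "dz": 0, "ax": 0, "ay": 0, "az": -0.0095, "grip": 0}, {"dx": -1, "dy": -1, "dz": 0, "ax": 0, "ay": 0, "az": 0, "grip": 0}, {"dx": -1, "dy": -1, "dz": 0, "ax": 0, "ay": 0, "az": 0, "grip": 0}, {"dx": -1, "dy": -1, "dz": 0, "ax": 0, "ay": 0, "az": 0, "grip": 0}, {"dx": -1, "dy": -1, "dz": 0, "ax": 0, "ay": 0, "az": 0, "grip": 0}, {"dx": -1, "dy": -1, "dz": 0, "ax": 0, "ay": 0, "az": 0, "grip": 0}, {"dx": -1, "dy": -1, "dz": 0, "ax": 0, "ay": 0, "az": 0, "grip": 0}, {"dx": -1, "dy": -1, "dz": 0, "ax": 0, "ay": 0, "az": 0, "grip": 0}, {"dx": -1, "dy": -1, "dz": 0, "ax": 0, "ay": 0, "az": 0, "grip": 0}, {"dx": -1, "dy": -1, "dz": 0, "ax": 0, "ay": 0, "az": 0, "grip": 0}])

```text
t: 2.25
tool_pos: [0.433, 0.1189, 0.2536]
tcp_rot: [0.0, 0.112, 0.994, 0.0]
force: [0.0, 0.7, 1.2]
finger_gap: 0.0426
grasp_force: 0.0
```

```bash
python3 -c "
from h import *
go([-.09,0,.054])"
```

```text
t 2.25 cradle [-0.1579  0.0702  0.2536] toolz [ 0.001  0.001 -1.   ] yaw of y -0.000286001286579296 F [0.04 0.69 1.17]
units [-1.693 -1.758  4.991]
```

>>> drive_tool(deltas=[{"dx": -0.8, "dy": -0.88, "dz": 0, "ax": 0, "ay": 0, "az": 0, "grip": 0}, {"dx": -0.6, "dy": -0.88, "dz": 0.5, "ax": 0, "ay": 0, "az": 0, "grip": 0}, {"dx": 0, "dy": 0, "dz": 1, "ax": 0, "ay": 0, "az": 0, "grip": 0}, {"dx": 0, "dy": 0, "dz": 1, "ax": 0, "ay": 0, "az": 0, "grip": 0}, {"dx": 0, "dy": 0, "dz": 1, "ax": 0, "ay": 0, "az": 0, "grip": 0}, {"dx": 0, "dy": 0, "dz": 0.8, "ax": 0, "ay": 0, "az": 0, "grip": 0}, {"dx": 0, "dy": 0, "dz": 0.5, "ax": 0, "ay": 0, "az": 0, "grip": 0}, {"dx": 0, "dy": 0, "dz": 0, "ax": 0, "ay": 0, "az": 0, "grip": 0}])

```text
t: 3.25
tool_pos: [0.4701, 0.0394, 0.0602]
tcp_rot: [-0.002, 0.112, 0.994, -0.0]
force: [-0.4, 0.1, 0.3]
finger_gap: 0.0424
grasp_force: 0.0
```

```bash
python3 -c "
from h import *
go([-.012,0,.054])
c=vision.capture('scene'); cv2.imwrite('pics/s1.png',cv2.resize(c['image'][170:330,120:340],None,fx=3,fy=3,interpolation=cv2.INTER_CUBIC))"
```

```text
t 3.25 cradle [-0.1039  0.0009  0.0602] toolz [-0.003 -0.    -1.   ] yaw of y -0.00011918942243860364 F [-0.38  0.05  0.33]
units [-2.299 -0.023  0.147]
```

View pics/s1.png

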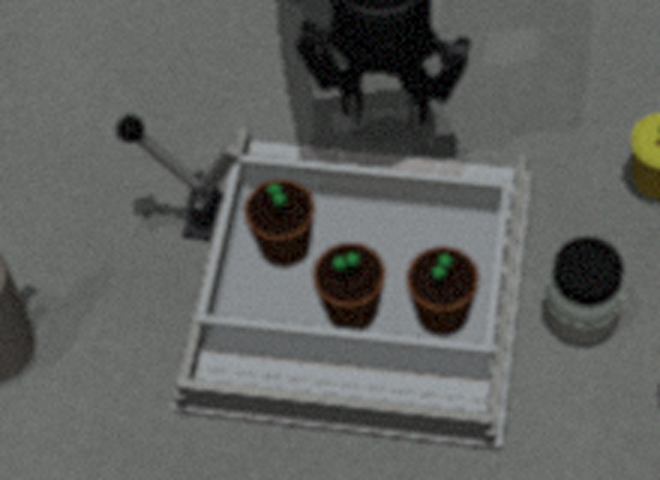

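The open fingers stand clear in front of the front wall, at about (355,115) and (425,115) in the crop, and all the pots are upright. Next I push.

>>> drive_tool(deltas=[{"dx": -0.4, "dy": 0, "dz": 0.15, "ax": 0, "ay": 0, "az": 0, "grip": 0}, {"dx": -0.4, "dy": 0, "dz": 0, "ax": 0, "ay": 0, "az": 0, "grip": 0}, {"dx": -0.2, "dy": 0, "dz": 0, "ax": 0, "ay": 0, "az": 0, "grip": 0}, {"dx": -0.15, "dy": 0, "dz": 0, "ax": 0, "ay": 0, "az": 0, "grip": 0}, {"dx": -0.15, "dy": 0, "dz": 0, "ax": 0, "ay": 0, "az": 0, "grip": 0}, {"dx": -0.15, "dy": 0, "dz": 0, "ax": 0, "ay": 0, "az": 0, "grip": 0}, {"dx": -0.15, "dy": 0, "dz": 0, "ax": 0, "ay": 0, "az": 0, "grip": 0}, {"dx": -0.15, "dy": 0, "dz": 0, "ax": 0, "ay": 0, "az": 0, "grip": 0}, {"dx": -0.15, "dy": 0, "dz": 0, "ax": 0, "ay": 0, "az": 0, "grip": 0}, {"dx": 0, "dy": 0, "dz": 0, "ax": 0, "ay": 0, "az": 0, "grip": 0}])

```text
t: 4.55
tool_pos: [0.544, 0.0225, 0.0551]
tcp_rot: [-0.001, 0.112, 0.994, -0.0]
force: [-3.0, 0.1, 1.6]
finger_gap: 0.0426
grasp_force: 1.6
```

```bash
python3 -c "
from h import *
go([-.012,0,.054])"
```

```text
t 4.55 cradle [-0.0281  0.001   0.0551] toolz [-0.003  0.    -1.   ] yaw of y -0.0003001822973631718 F [-2.95  0.13  1.57]
units [-0.402 -0.025  0.026]
```

>>> drive_tool(deltas=[{"dx": -0.12, "dy": 0, "dz": 0, "ax": 0, "ay": 0, "az": 0, "grip": 0}, {"dx": -0.12, "dy": 0, "dz": 0, "ax": 0, "ay": 0, "az": 0, "grip": 0}, {"dx": -0.1, "dy": 0, "dz": 0, "ax": 0, "ay": 0, "az": 0, "grip": 0}, {"dx": 0, "dy": 0, "dz": 0, "ax": 0, "ay": 0, "az": 0, "grip": 0}])

```text
t: 5.05
tool_pos: [0.559, 0.0193, 0.0551]
tcp_rot: [0.0, 0.112, 0.994, 0.0]
force: [-1.6, -0.9, -0.9]
finger_gap: 0.0428
grasp_force: 0.7
```

```bash
python3 -c "
from h import *
go([-.012,0,.054])"
```

```text
t 5.05 cradle [-0.0128  0.0012  0.0551] toolz [ 0.001 -0.    -1.   ] yaw of y -0.0001611384496489343 F [-1.59 -0.87 -0.94]
units [-0.021 -0.03   0.027]
```

>>> drive_tool(deltas=[{"dx": -0.05, "dy": 0, "dz": 0, "ax": 0, "ay": 0, "az": 0, "grip": 0}, {"dx": -0.05, "dy": 0, "dz": 0, "ax": 0, "ay": 0, "az": 0, "grip": 0}, {"dx": 0, "dy": 0, "dz": 0, "ax": 0, "ay": 0, "az": 0, "grip": 0}])

```text
t: 5.42
tool_pos: [0.5618, 0.0188, 0.0551]
tcp_rot: [-0.001, 0.112, 0.994, 0.0]
force: [-3.2, 0.5, -0.1]
finger_gap: 0.0428
grasp_force: 2.2
```

```bash
python3 -c "
from h import *
go([-.012,0,.054])"
```

```text
t 5.425 cradle [-0.0099  0.0013  0.0551] toolz [-0.001  0.    -1.   ] yaw of y -0.00036506123042245875 F [-3.16  0.49 -0.06]
units [ 0.052 -0.032  0.028]
```

>>> drive_tool(deltas=[{"dx": -0.06, "dy": 0, "dz": 0, "ax": 0, "ay": 0, "az": 0, "grip": 0}, {"dx": -0.06, "dy": 0, "dz": 0, "ax": 0, "ay": 0, "az": 0, "grip": 0}, {"dx": 0, "dy": 0, "dz": 0, "ax": 0, "ay": 0, "az": 0, "grip": 0}])

```text
t: 5.8
tool_pos: [0.562, 0.0187, 0.0552]
tcp_rot: [-0.006, 0.113, 0.994, 0.0]
force: [-14.8, 5.7, 10.1]
finger_gap: 0.0428
grasp_force: 8.0
```

```bash
python3 -c "
from h import *
go([-.012,0,.054])"
```

```text
t 5.8 cradle [-0.0098  0.0012  0.0552] toolz [-0.011  0.002 -1.   ] yaw of y -0.00077252795632754 F [-14.78   5.72  10.08]
units [ 0.055 -0.031  0.03 ]
```

>>> drive_tool(deltas=[{"dx": 0, "dy": 0, "dz": 0, "ax": 0, "ay": 0, "az": 0, "grip": 0}, {"dx": 0, "dy": 0, "dz": 0, "ax": 0, "ay": 0, "az": 0, "grip": 0}, {"dx": 0.2, "dy": 0, "dz": 0, "ax": 0, "ay": 0, "az": 0, "grip": 0}, {"dx": 0.7, "dy": 0, "dz": 0, "ax": 0, "ay": 0, "az": 0, "grip": 0}, {"dx": 1, "dy": 0, "dz": 0, "ax": 0, "ay": 0, "az": 0, "grip": -1}, {"dx": 0, "dy": 0, "dz": -1, "ax": 0, "ay": 0, "az": 0, "grip": -1}, {"dx": 0, "dy": 0, "dz": -1, "ax": 0, "ay": 0, "az": 0, "grip": -1}, {"dx": 0, "dy": 0, "dz": -1, "ax": 0, "ay": 0, "az": 0, "grip": -1}, {"dx": 0, "dy": 0, "dz": -1, "ax": 0, "ay": 0, "az": 0, "grip": -1}, {"dx": 0, "dy": 0, "dz": -0.5, "ax": 0, "ay": 0, "az": 0, "grip": -1}])

```text
t: 7.05
tool_pos: [0.4953, 0.0342, 0.2386]
tcp_rot: [0.004, 0.112, 0.994, 0.0]
force: [1.1, -0.6, -0.0]
finger_gap: 0.0003
grasp_force: 0.0
```

```bash
python3 - <<'E'
from h import *
cs=[vision.capture(n) for n in ("scene","top")]
cv2.imwrite('pics/s2.png',cv2.resize(cs[0]['image'][170:330,80:340],None,fx=3,fy=3,interpolation=cv2.INTER_CUBIC))
for c in cs:
    P=np.array([w2c(p) for p in pts(c)[0]])
    m=(P[:,0]>-.0)&(P[:,0]<.25)&(P[:,1]<-.19)&(P[:,1]>-.36)&(P[:,2]>.03)&(P[:,2]<.2)
    print("sprayer",np.round(np.percentile(P[m],[0,1,50,99,100],axis=0),3).tolist())
    m=(abs(P[:,2]-.058)<.004)&(abs(P[:,0])<.02)&(abs(P[:,1])<.09)
    print("front rim",m.sum(),np.round(np.median(P[m],0),3) if m.any() else 0)
    m=(P[:,2]>.108)&(abs(P[:,0]+.014)<.02)&(abs(P[:,1]+.181)<.02)
    print("knob",m.sum(),np.round(np.percentile(P[m],[5,50,95],axis=0),3).tolist() if m.any() else 0)
go([-.014,-.235,.25])
E
```

```text
sprayer [[0.075, -0.309, 0.03], [0.082, -0.3, 0.032], [0.137, -0.262, 0.123], [0.158, -0.242, 0.188], [0.159, -0.241, 0.189]]
front rim 210 [0.005 0.    0.058]
knob 81 [[-0.018, -0.188, 0.109], [-0.01, -0.178, 0.124], [-0.003, -0.17, 0.129]]
sprayer [[0.071, -0.305, 0.031], [0.074, -0.301, 0.032], [0.105, -0.261, 0.119], [0.145, -0.24, 0.187], [0.154, -0.239, 0.188]]
front rim 16 [ 0.002 -0.067  0.057]
knob 53 [[-0.024, -0.186, 0.118], [-0.016, -0.177, 0.124], [-0.007, -0.169, 0.128]]
t 7.15 cradle [-0.0779  0.0016  0.2384] toolz [ 0.01  0.   -1.  ] yaw of y -0.0001430147600709475 F [ 0.23 -0.71 -0.66]
units [-1.602 -5.915 -0.287]
```

View pics/s2.png

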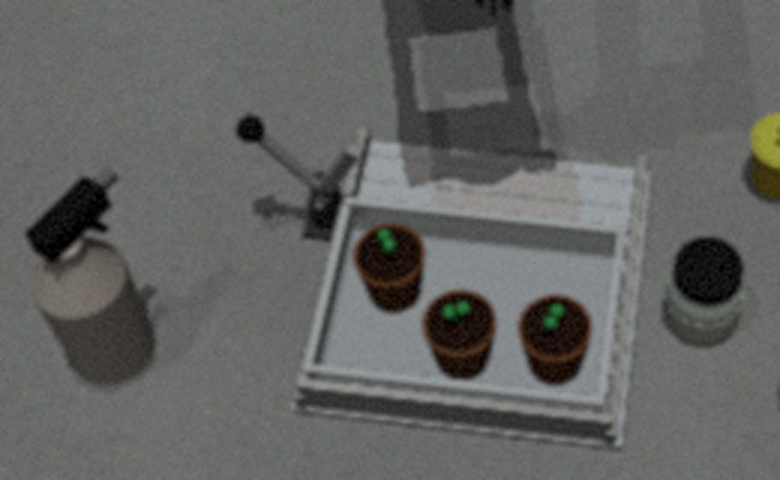

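The crop shows the tray back against the stop, with its far edge at about (450,390), and all three pots standing. The latch is still open, with its knob at (250,128), and the sprayer is more than 80 mm clear of the knob path.

>>> drive_tool(deltas=[{"dx": 0, "dy": -0.9, "dz": 0, "ax": 0, "ay": 0, "az": 0, "grip": -1}, {"dx": -0.3, "dy": -1, "dz": 0, "ax": 0, "ay": 0, "az": 0, "grip": -1}, {"dx": -0.3, "dy": -1, "dz": 0, "ax": 0, "ay": 0, "az": 0, "grip": -1}, {"dx": -0.3, "dy": -1, "dz": 0, "ax": 0, "ay": 0, "az": 0, "grip": -1}, {"dx": -0.3, "dy": -1, "dz": 0, "ax": 0, "ay": 0, "az": 0, "grip": -1}, {"dx": -0.4, "dy": -1, "dz": 0, "ax": 0, "ay": 0, "az": 0, "grip": -1}, {"dx": 0, "dy": 0, "dz": 0.5, "ax": 0, "ay": 0, "az": 0, "grip": -1}, {"dx": 0, "dy": 0, "dz": 1, "ax": 0, "ay": 0, "az": 0, "grip": -1}, {"dx": 0, "dy": 0, "dz": 0.7, "ax": 0, "ay": 0, "az": 0, "grip": -1}, {"dx": 0, "dy": 0, "dz": 0, "ax": 0, "ay": 0, "az": 0, "grip": -1}])

```text
t: 8.4
tool_pos: [0.5012, -0.2095, 0.1445]
tcp_rot: [-0.002, 0.112, 0.994, 0.001]
force: [-1.0, 0.7, 1.1]
finger_gap: 0.0001
grasp_force: 0.0
```

```bash
python3 - <<'E'
from h import *
go([-.014,-.15,.12])
c=vision.capture("scene")
cv2.imwrite('pics/s3.png',cv2.resize(c['image'][170:330,80:340],None,fx=3,fy=3,interpolation=cv2.INTER_CUBIC))
E
```

```text
t 8.4 cradle [-0.018  -0.2348  0.1445] toolz [-0.005  0.002 -1.   ] yaw of y -0.00015362808520236193 F [-1.03  0.71  1.05]
units [-0.104  2.119  0.613]
```

View pics/s3.png

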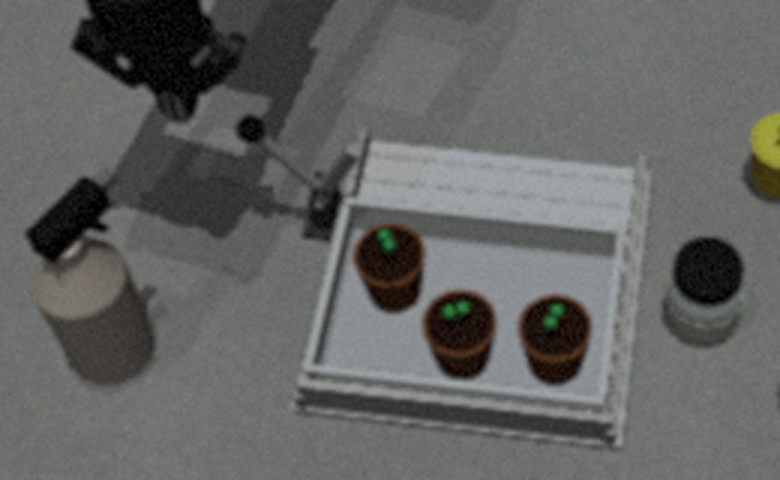

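The shut fingertips at (175,105) sit outside the knob at (250,128). I'll lower a little and push towards +y.

>>> drive_tool(deltas=[{"dx": -0.1, "dy": 0.2, "dz": 0.5, "ax": 0, "ay": 0, "az": 0, "grip": -1}, {"dx": 0, "dy": 0.2, "dz": 0, "ax": 0, "ay": 0, "az": 0, "grip": -1}, {"dx": 0, "dy": 0.2, "dz": 0, "ax": 0, "ay": 0, "az": 0, "grip": -1}, {"dx": 0, "dy": 0.2, "dz": 0, "ax": 0, "ay": 0, "az": 0, "grip": -1}, {"dx": 0, "dy": 0.2, "dz": 0, "ax": 0, "ay": 0, "az": 0, "grip": -1}, {"dx": 0, "dy": 0.2, "dz": 0, "ax": 0, "ay": 0, "az": 0, "grip": -1}, {"dx": 0, "dy": 0, "dz": 0, "ax": 0, "ay": 0, "az": 0, "grip": -1}])

```text
t: 9.32
tool_pos: [0.5174, -0.1632, 0.1273]
tcp_rot: [0.0, 0.112, 0.994, 0.0]
force: [0.9, -1.6, 1.0]
finger_gap: -0.0003
grasp_force: 0.7
```

```bash
python3 - <<'E'
from h import *
go([-.014,-.15,.125])
c=vision.capture("scene")
cv2.imwrite('pics/s4.png',cv2.resize(c['image'][170:330,80:340],None,fx=3,fy=3,interpolation=cv2.INTER_CUBIC))
E
```

```text
t 9.325 cradle [-0.0127 -0.186   0.1273] toolz [ 0.     0.001 -1.   ] yaw of y 0.0005504615013538494 F [ 0.88 -1.58  0.98]
units [0.033 0.9   0.058]
```

View pics/s4.png

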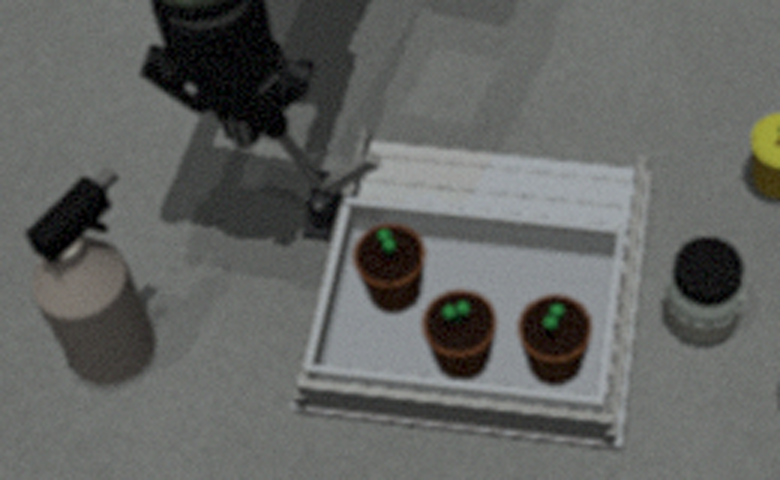

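The fingers are moving the knob, which is at (270,125). The keeper has come down a little, the tray hasn't moved, and the force is low, so I'll carry on past centre.

>>> drive_tool(deltas=[{"dx": 0, "dy": 0.2, "dz": 0, "ax": 0, "ay": 0, "az": 0, "grip": -1}, {"dx": 0, "dy": 0.2, "dz": 0, "ax": 0, "ay": 0, "az": 0, "grip": -1}, {"dx": 0, "dy": 0.2, "dz": 0, "ax": 0, "ay": 0, "az": 0, "grip": -1}, {"dx": 0, "dy": 0.2, "dz": 0, "ax": 0, "ay": 0, "az": 0, "grip": -1}, {"dx": 0, "dy": 0.1, "dz": 0, "ax": 0, "ay": 0, "az": 0, "grip": -1}, {"dx": 0, "dy": 0, "dz": 0, "ax": 0, "ay": 0, "az": 0, "grip": -1}, {"dx": 0, "dy": 0, "dz": 0, "ax": 0, "ay": 0, "az": 0, "grip": -1}])

```text
t: 10.25
tool_pos: [0.5252, -0.129, 0.1273]
tcp_rot: [-0.0, 0.112, 0.994, 0.0]
force: [0.4, 0.1, 0.4]
finger_gap: 0.0004
grasp_force: 0.0
```

```bash
python3 - <<'E'
from h import *
go([-.014,-.23,.125])
c=vision.capture("scene")
cv2.imwrite('pics/s5.png',cv2.resize(c['image'][170:330,80:340],None,fx=3,fy=3,interpolation=cv2.INTER_CUBIC))
E
```

```text
t 10.25 cradle [-0.0127 -0.1509  0.1273] toolz [-0.  0. -1.] yaw of y -0.0001937582030202556 F [0.41 0.15 0.43]
units [ 0.033 -1.978  0.057]
```

View pics/s5.png

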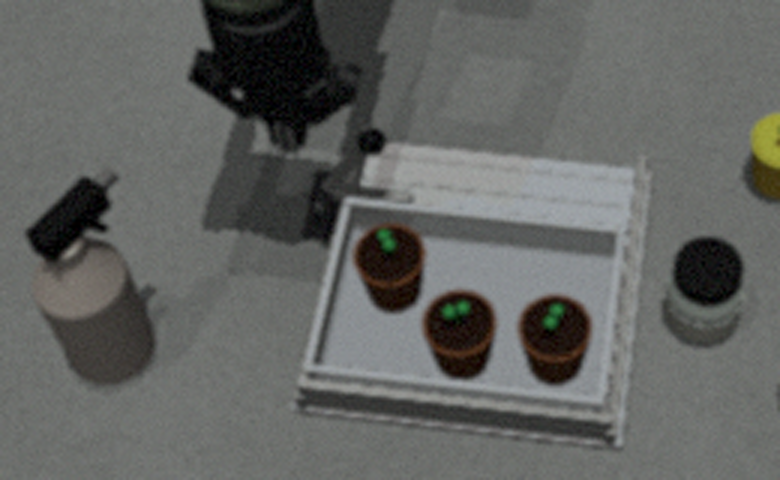

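The lever has snapped over: its knob is at (372,140) and the keeper bar lies level in front of the wall at (400,195). I'll retreat outward and up, then check the knob position.

>>> drive_tool(deltas=[{"dx": 0, "dy": -0.5, "dz": 0, "ax": 0, "ay": 0, "az": 0, "grip": -1}, {"dx": 0, "dy": -0.5, "dz": -0.5, "ax": 0, "ay": 0, "az": 0, "grip": -1}, {"dx": 0.5, "dy": 0, "dz": -1, "ax": 0, "ay": 0, "az": 0, "grip": -1}, {"dx": 1, "dy": 0, "dz": -1, "ax": 0, "ay": 0, "az": 0, "grip": -1}, {"dx": 0.5, "dy": 0, "dz": -0.5, "ax": 0, "ay": 0, "az": 0, "grip": -1}, {"dx": 0, "dy": 0, "dz": 0, "ax": 0, "ay": 0, "az": 0, "grip": -1}, {"dx": 0, "dy": 0, "dz": 0, "ax": 0, "ay": 0, "az": 0, "grip": -1}])

```text
t: 11.18
tool_pos: [0.4384, -0.1507, 0.2466]
tcp_rot: [-0.0, 0.113, 0.994, 0.0]
force: [-0.5, 0.3, -0.1]
finger_gap: -0.0003
grasp_force: 0.0
```

```bash
python3 - <<'E'
from h import *
c=vision.capture("scene"); P,u,v=pts(c); P=np.array([w2c(p) for p in P])
m=(P[:,2]>.1)&(P[:,2]<.14)&(abs(P[:,0]+.014)<.025)&(abs(P[:,1]+.1)<.05)
print("knob",m.sum(),np.round(np.median(P[m],0),3), "expect -.014 -.087 .119")
m=(abs(P[:,2]-.058)<.004)&(abs(P[:,0])<.02)&(abs(P[:,1])<.09); print("rim",np.round(np.median(P[m],0),3))
go([0,0,.2])
if m.any(): bot.close_job(); print("handed in")
E
```

```text
knob 80 [-0.009 -0.087  0.125] expect -.014 -.087 .119
rim [0.005 0.001 0.058]
t 11.225 cradle [-0.0924 -0.1913  0.2462] toolz [-0.001  0.    -1.   ] yaw of y -0.0005531920737633644 F [-0.58  0.28 -0.86]
units [-2.31   4.783  1.153]
the job is handed in; nothing more can be done
handed in
```

The tray is home against the stop and the latch is locked in front of it (knob measured within about 8 mm of its locked position). The pots were standing, I saw nothing else disturbed, and I handed the job in at about 11 s; no verdict was returned.

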